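# Turn the washed chocolate mould face up and seat it in the corner

## Robot

A 6-joint arm with a two-finger parallel gripper is mounted at the origin on the work surface. World frame = base frame: x ahead of the robot, y to its left, z up, the work surface at z = 0. Lengths are in mm, angles in degrees, forces in N, time in s.
With the tool pointing down it reaches from about 200 to 875 mm from the base axis. Payload 3.4 kg.
Tool frame: the origin (TCP) lies between the finger pads; the fingertips stand 22 mm ahead of it and the grasp point (between the pads) lies 3 mm ahead of it (env.tip_extent is the distance from the TCP to the fingertips, in mm); z points along the fingers, x is the direction in which the jaws open and shut, and the axes are right-handed (so a half turn about z gives the same grasp; the last joint's range is limited). The gripper opens to 94 mm and grips with 3 to 60 N. Pads are 16 mm wide; open, the fingers measure 119 mm over their backs; the gripper's body (75 mm by 177 mm) begins 78 mm behind the grasp point.
Start: joints at [65.718, 15.808, 86.224, -0, 77.962, -6.933], TCP at [171.478, 548.87, 227.493] pointing down, gripper open.
Joint ranges: [-165.64, 165.64], [-43.16, 119.46], [12.63, 154.43], [-67.54, 247.53], [6.08, 155.33], [-154.97, 154.97]. Speed limits (degrees/s): [147.25, 147.25, 180, 180, 180, 180].

## Interface

Orientations are given as a 3x3 rotation matrix whose columns are the frame's x, y, z axes.
In Python, from workcell import telemetry, eyes, sign_off, env gives the robot as it stands. The module is installed in compiled form; this text tells all that it offers.
- The arm moves only by the tool move_arm, never from a script. Its argument "steps" is a list of rows, each a list of 5 numbers: the gripper's target within -1 to 1 (fully open at 1, half-way at 0, shut at -1), then the shift along the tool's x, y, z in cm, then the turn about the tool's z in degrees. A call has 1 to 20 rows; each row is the pose to reach, as a shift and turn from the pose commanded when the call began, along the tool's axes at that moment; what a row does not reach only later rows make up. A row lasts 1/10 s, in which the tool goes at most 50 mm and 8.59 degrees, less where a joint would pass 70% of its speed; a pose out of reach is approached as far as the arm can. A call with a gripper value outside its range is refused whole. The fingers move at their own pace and stop on an object; "squeeze" is the grip in N (left out, the last holds). Time passes only in rows, so rows that repeat a pose let the fingers close. It gives the time, the measured TCP pose, the force and the opening at its end, in the units of the state.
- telemetry.read_state(): the state, without advancing time (a new reading comes with each control period).
- eyes.grab_frame(name): name is "side" or "top" or "wrist"; returns the picture (400x640x3 uint8, red, green, blue); there is no depth.
- eyes.camera_info(name): a dict with "fx", "fy", "cx", "cy" (pixels), "R" (3x3) and "t" (3): a world point X has camera coordinates R X + t. Camera axes: x right, y down, z forward; pixel columns grow to the right and rows downward; lengths in mm; the calibration is good to about 2 mm. A picture is of the moment at which its call begins: read the wrist's pose just before it. camera_info takes no time and is no camera call; for the wrist camera it gives the pose at the moment of the call.
- sign_off(): hands the job in, once; it reports no verdict.
The state is a dict: "time_s": time; "qpos": joint angles; "joint_velocities": joint speeds; "effort": joint torques, N m; "tool_pos": TCP position; "tool_rot": TCP orientation; "wrist_force": force on the tool from outside, world axes, zero at the start; "ft_torque": the same for the moment, N m; "finger_gap": finger opening in mm.
Only numpy, scipy, OpenCV 4.12 (cv2) and the standard library are available. Lean on these libraries where they do the work, as an engineer would, in place of code of your own. Each camera call takes 0.05 s, during which the arm holds its last target.

## Task

The white chocolate mould has dried lying face down, with its hollows against the counter. Turn it face up for filling: push it up the sloping steel rest until it stands leaning there, tip its top edge back over towards the robot so that it falls onto its smooth back, then slide it sideways until it is pressed home, snug and square, against the low side fence, still just in front of the rest. Its thin rim cracks under hard pressing, so push gently throughout (never harder than about 20 N), and leave the bowl, the jar and the scraper where they are.

Things in the scene. Friction and masses are not known exactly. Their poses are not given: they have to be found in the camera images.
- mould_center (a point): Centre, half-way up (6 mm), of the loose chocolate mould: rigid white plastic plate 115 (its x) x 150 (y) x 12 mm (z), 0.12-0.26 kg, too wide to grasp lying flat. z points out of the smooth back: up at the start (face down), down once face up. The other face has 6 hollows 7 mm deep inside a 6 mm rim. At the start x points roughly towards the rest (within 10 deg).
- rest: Fixed bent-steel tipping rest. Origin on the counter, middle of the foot line where its slope begins; x level, away from the robot, square to the foot line; y along it, to the left; z up. The steel climbs in three flats from x=0: to x=23, z=18 mm, to x=36, z=34, to the top edge at x=50, z=60 mm; y from -140 to 150 mm. Behind it only a flat base plate, 3 mm high, to x=105.
- rest_top (a point): Middle of the rest's top edge, axes as the rest. Once its lower edge is at the foot line, the mould leans at about 50 deg and stays by itself, its upper edge some 37 mm (along the mould) past this edge: room to hook it from behind with fingers. Pulled back there, it pivots on its lower edge and falls over once past upright. Pushing beyond the foot line jams and the force rises.
- fence_zone (a point): Fixed point of the rest, 6 mm above the counter, axes as the rest. The side fence, a straight steel bar 18 mm high, 8 mm thick, 145 mm long, lies along the rest's x from the foot line towards the robot, left of the mould. It is clamped (does not give) with its inner face 0 to 30 mm to the left (+y) of this point: its place is not reported, feel for it. A 115 mm end of the mould goes against it.
- bowl: Bystander: white bowl, 120 mm across, 50 mm high; origin under its centre.
- jar: Bystander: brown glass jar, 60 mm across, 85 mm high; origin under its centre.
- scraper: Bystander: flat steel scraper lying down, 100 mm wide and about 105 mm long, 18 mm thick at the wooden grip; origin under the grip's centre.
There are look-alikes about, which are no part of the job. Of the things shaped like the part that bears mould_center, the white one is meant.

How it is judged (in metres and radians):
On the way, in this order (a step that is already met when the one before it is completed fails the run):
1. the mould has been pushed up the rest and stands leaning against it (more than 43 degrees from flat, touching the rest) (angle between mould_center's own z axis and vertical between 0.75 and 1.5 rad and contact force between mould and rest above 0.1 N and x of mould_center in the frame of rest above -0.01 m), for 0.2 s.
2. the mould lies face up on the counter (angle between mould_center's own z axis and vertical above 3.05 rad and height (world z) of mould_center below 0.01 m), for 0.2 s.
3. the mould, lying face up and square, is pressed home against the side fence (a push of more than 2 N reaches it) (all of step 2 and y of mould_center in the frame of fence_zone above -0.0765 m and x of mould_center in the frame of rest between -0.11 and -0.045 m and angle between the x axis of mould_center and the x axis of rest, either way round below 0.05 rad and contact force between mould and rest above 2 N), for 0.02 s.
At the end, for the whole second after the job is handed in: The mould, once pressed home against the fence, lies there at rest and released: flat on the counter, hollows up (within 5 degrees), square to the fence within 3 degrees, not short of the fence's nearest place, its edge at most about 50 mm in front of the rest's foot line (all of step 2 and y of mould_center in the frame of fence_zone above -0.0765 m and x of mould_center in the frame of rest between -0.11 and -0.045 m and angle between the x axis of mould_center and the x axis of rest, either way round below 0.05 rad and linear speed of mould below 0.02 m/s); the robot touches nothing.
It fails at once if the robot pushes the mould harder than 25 N (contact force between mould and the arm above 25 N).
It fails at once if the robot's fingers push the mould harder than 25 N (contact force between mould and the fingers above 25 N).
It fails at once if the bowl is moved more than 15 mm (distance of bowl from where it was at the start of the episode above 0.015 m).
It fails at once if the jar is moved more than 15 mm (distance of jar from where it was at the start of the episode above 0.015 m).
It fails at once if the scraper is moved more than 15 mm (distance of scraper from where it was at the start of the episode above 0.015 m).
It also fails if it takes over 72 s, if anything falls off the work surface, if the arm or the gripper's body presses on something with over 40 N, if the wrist force passes 120 N, or if a joint passes its speed limit or range.

## Working session

There is one attempt and no reset: what is moved stays moved. The work goes in short steps, Python scripts to look and compute and a tool call to move; the robot and the scene stay as the last step left them, time stands still between calls to the robot, and variables do not carry over. Pictures are saved under pics/ and viewed, and the job is handed in when it is done.

Besides the shell and the picture viewer there is one more tool, called after "Request:" by a JSON object that holds its "api" and its "payload". move_arm: Moves the arm, as the interface text tells. Its arguments: {"type":"object","properties":{"steps":{"type":"array","items":{"type":"array","items":{"type":"number"}}},"squeeze":{"type":"number"}},"required":["steps"]}

```bash
mkdir -p pics; python3 - <<'E'
from workcell import telemetry, eyes, env
import cv2
print(telemetry.read_state()); print([a for a in dir(env) if a[0]!='_'], env.tip_extent)
for n in("top","side","wrist"):
    im=eyes.grab_frame(n); cv2.imwrite(f"pics/{n}0.png",im[:,:,::-1]); print(n,eyes.camera_info(n))
E
```

```text
{'time_s': 0.0, 'qpos': array([ 6.57171891e+01,  1.58498737e+01,  8.62949431e+01,  3.35938980e-04,
        7.79609116e+01, -6.93235703e+00]), 'joint_velocities': array([-0.01631423,  0.05780108, -0.01114837, -0.08691194,  0.04065189,
       -0.11538144]), 'effort': array([-8.12132066e-05, -4.04586625e+01, -2.37221646e+01,  7.04764598e-02,
        3.42704728e-02, -1.11828838e-04]), 'tool_pos': array([171.25677859, 548.35798235, 226.58422062]), 'tool_rot': array([[ 2.98215980e-01,  9.54498112e-01, -7.64092964e-04],
       [ 9.54496661e-01, -2.98216871e-01, -1.67968903e-03],
       [-1.83112542e-03, -2.28414073e-04, -9.99998297e-01]]), 'wrist_force': array([-0.51144368,  0.15413649,  0.21800264]), 'ft_torque': array([-0.02871661, -0.03399585,  0.03844669]), 'finger_gap': 94.0783852275341}
['MotionError', 'tip_extent'] 22.0
top {'fx': 397.6165158745936, 'fy': 397.6165158745936, 'cx': 309.8863718298483, 'cy': 197.83518516559957, 'R': array([[-0.01899257, -0.99970526,  0.01512179],
       [-0.99714907,  0.01783496, -0.07331884],
       [ 0.07302753, -0.0164712 , -0.9971939 ]]), 't': array([  56.56831403,  522.27369359, 1196.28273372])}
side {'fx': 442.94146568229894, 'fy': 442.94146568229894, 'cx': 317.0741618357741, 'cy': 207.17376662970946, 'R': array([[ 0.94849942, -0.31631264,  0.01718058],
       [-0.19705563, -0.63162016, -0.74981668],
       [ 0.2480281 ,  0.70781516, -0.66142253]]), 't': array([-475.6602725 ,  186.70032754, 1079.67647701])}
wrist {'fx': 293.75965521431, 'fy': 293.75965521431, 'cx': 322.7061840912325, 'cy': 195.93017825439034, 'R': array([[ 0.29856262,  0.95438946, -0.00105873],
       [ 0.91758234, -0.28674275,  0.27535658],
       [ 0.26249383, -0.08318266, -0.96134158]]), 't': array([-573.39932787,  -26.43215332,  392.09953348])}
```

View pics/top0.png

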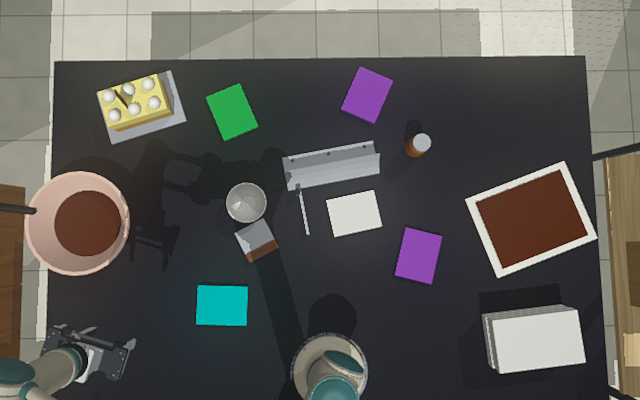

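View pics/side0.png

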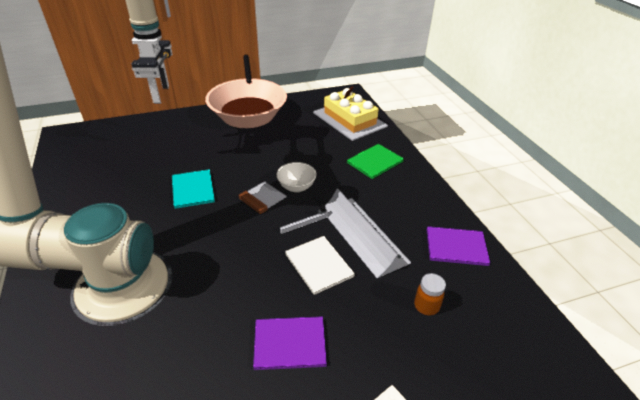

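View pics/wrist0.png

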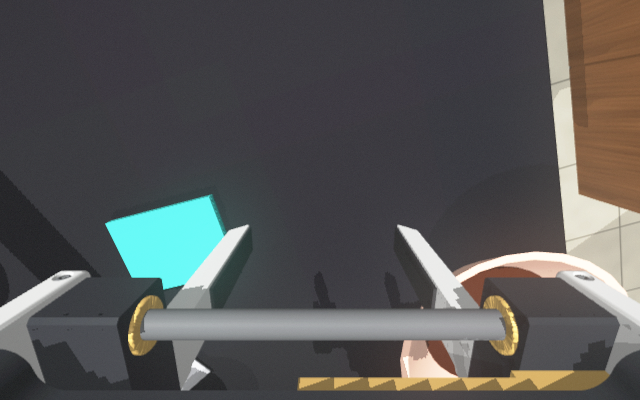

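The white plate at top (354,213) is the candidate. Look-alikes are purple (367,95) and (418,255), green (232,111), cyan (222,305), and a bigger white stack at (535,340). I'll check it in a close crop.

```bash
cat > h.py <<'E'
import numpy as np, cv2
from workcell import telemetry, eyes
def ray(ci,uv):
    d=np.array([(uv[0]-ci['cx'])/ci['fx'],(uv[1]-ci['cy'])/ci['fy'],1.]); R=np.array(ci['R']);
    return -R.T@ci['t'], R.T@d
def onz(ci,uv,z):
    o,d=ray(ci,uv); return o+d*(z-o[2])/d[2]
def proj(ci,X):
    c=np.array(ci['R'])@np.array(X,float)+ci['t']; return np.array([ci['fx']*c[0]/c[2]+ci['cx'],ci['fy']*c[1]/c[2]+ci['cy']])
E
python3 - <<'E'
from h import *
a=cv2.imread('pics/top0.png')[130:270,220:440]; b=cv2.imread('pics/side0.png')[150:320,220:460]
cv2.imwrite('pics/ct.png',cv2.resize(a,None,fx=3.6,fy=3.6,interpolation=cv2.INTER_CUBIC))
cv2.imwrite('pics/cs.png',cv2.resize(b,None,fx=3.3,fy=3.3,interpolation=cv2.INTER_CUBIC))
for n,roi in(('top',(300,170,400,250)),('side',(270,225,370,300))):
    im=cv2.imread(f'pics/{n}0.png'); m=((im.min(2)>(200)) ).astype('uint8')
    k=np.zeros_like(m);k[roi[1]:roi[3],roi[0]:roi[2]]=1;m*=k
    c=max(cv2.findContours(m,0,2)[0],key=cv2.contourArea); r=cv2.minAreaRect(c); print(n,r,cv2.contourArea(c))
    ci=eyes.camera_info(n)
    ap=cv2.approxPolyDP(c,5,True)[:,0]; print(ap.tolist()); 
    for p in ap: print(onz(ci,p,12).round(1))
    if n=='top':
        P=np.array([onz(ci,p+0.,12)[:2] for p in c[:,0]],'float32'); r=cv2.minAreaRect(P); print('world',r)
E
```

```text
top ((353.25885009765625, 212.66470336914062), (36.98664474487305, 48.1585693359375), 77.47119140625) 1686.0
[[372, 190], [326, 200], [334, 235], [380, 225]]
[ 544.5 -145.2   12. ]
[516.2  -2.6  12. ]
[408.6 -24.7  12. ]
[ 436.4 -166.5   12. ]
world ((475.8562927246094, -85.40625762939453), (113.27426147460938, 147.98301696777344), 11.34567642211914)
side ((319.36578369140625, 262.59393310546875), (56.11738586425781, 43.33736801147461), 55.00798416137695) 1951.5
[[324, 237], [287, 251], [313, 291], [352, 274]]
[518.4  -7.8  12. ]
[409.6 -27.2  12. ]
[ 433.9 -171.1   12. ]
[ 542.5 -150.6   12. ]
```

View pics/ct.png

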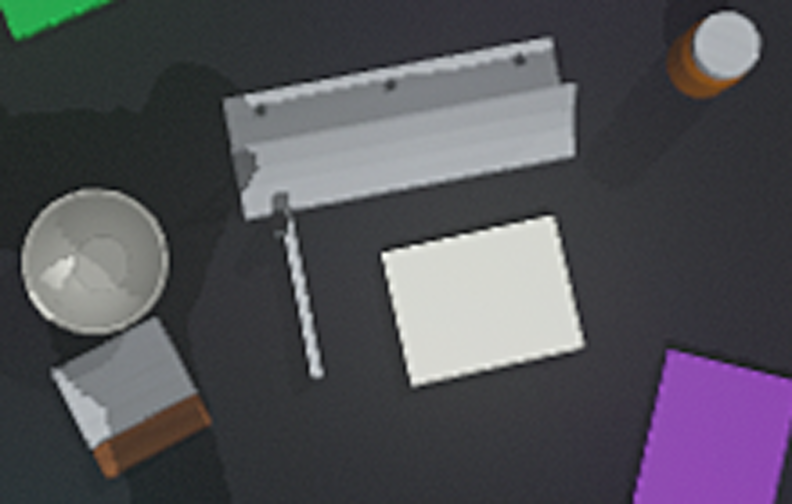

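View pics/cs.png

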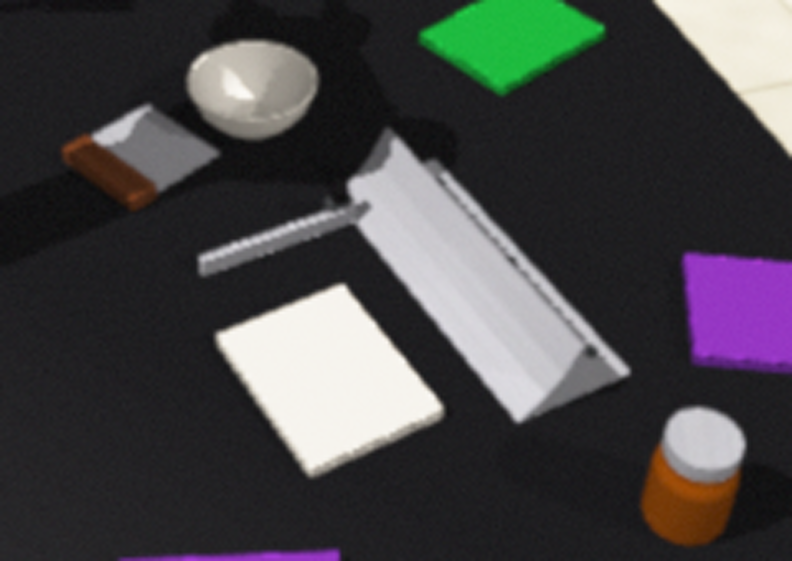

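The crop shows a plain white 113×148 mm plate with its smooth back up, so this is the mould. Next I'll measure the rest and fence from both views.

```bash
python3 - <<'E'
from h import *
T=eyes.camera_info('top');S=eyes.camera_info('side')
t=lambda u,v:(220+u/3.6-.36,130+v/3.6-.36); s=lambda u,v:(220+u/3.3-.35,150+v/3.3-.35)
for n,ci,p,z in[('footL',T,t(247,218),0),('footR',T,t(575,155),0),('footL',S,s(354,192),0),('footR',S,s(518,421),0),
 ('topL',T,t(243,148),60),('topR',T,t(577,86),60),('topL',S,s(390,130),60),('topR',S,s(590,347),60),
 ('fenceNear in',T,t(323,375),18),('fenceFar in',T,t(290,213),18),('fenceNear out',T,t(310,377),18),('fNear in top S',S,s(204,262),18),('jar',T,t(727,45),85),('bowl',T,t(95,260),50),('scr grip',T,t(153,437),18)]:
    print(n,onz(ci,p,z).round(1))
# mould in two views averaged
E
```

```text
footL [549.6 113.3   0. ]
footR [ 599.5 -172.     0. ]
footL [570.2 114.6   0. ]
footR [ 602.  -169.8    0. ]
topL [601.9 113.5  60. ]
topR [ 649.  -163.9   60. ]
topL [602.9 118.8  60. ]
topR [ 655.6 -165.    60. ]
fenceNear in [413.8  50.6  18. ]
fenceFar in [551.5  76.1  18. ]
fenceNear out [412.3  61.6  18. ]
fNear in top S [415.7  50.2  18. ]
jar [ 676.2 -282.5   85. ]
bowl [512.3 237.2  50. ]
scr grip [364.7 194.3  18. ]
```

```bash
cat >> h.py <<'E'
YAW=np.radians(10.1); X=np.array([np.cos(YAW),np.sin(YAW),0]);Y=np.array([-np.sin(YAW),np.cos(YAW),0]);O=561.2*X-134.7*Y
def w2r(p): p=np.array(p,float); return np.array([(p-O)@X,(p-O)@Y,p[2]])
def r2w(r): return O+X*r[0]+Y*r[1]+np.array([0,0,r[2]])
def st():
    s=telemetry.read_state(); R=s['tool_rot']; print('t',round(s['time_s'],2),'tcp rest',w2r(s['tool_pos']).round(1),'yaw rest',round(np.degrees(np.arctan2(R[1,0],R[0,0])-YAW),2),'F rest',np.array([s['wrist_force']@X,s['wrist_force']@Y,s['wrist_force'][2]]).round(2),'q',s['qpos'].round(0),'gap',round(s['finger_gap'],1)); return s
E
python3 - <<'E'
from h import *
print('mould',w2r([476,-87.3,0]),'jar',w2r([676,-282,0]),'bowl',w2r([512,237,0]))
g=r2w([-196,-34.5,100]); y=np.radians(72.651); d=g-[171.478,548.87,227.493]
print(g,d@[np.cos(y),np.sin(y),0],d@[np.sin(y),-np.cos(y),0],-d[2], 100.1-72.651)
E
```

```text
mould [-107.88600152  -34.72168923    0.        ] jar [  54.8707329  -261.47780359    0.        ] bowl [-15.57245777 278.23948989   0.        ]
[ 389.21261138 -102.53400968  100.        ] -556.8425575675528 402.0720220383199 127.493 27.448999999999998
```

Request:
{"api": "move_arm", "payload": {"steps": [[1,-55.7,40.2,12.7,-27.4],[1,-55.7,40.2,12.7,-27.4],[1,-55.7,40.2,12.7,-27.4],[1,-55.7,40.2,12.7,-27.4],[1,-55.7,40.2,12.7,-27.4],[1,-55.7,40.2,12.7,-27.4],[1,-55.7,40.2,12.7,-27.4],[1,-55.7,40.2,12.7,-27.4],[1,-55.7,40.2,12.7,-27.4],[1,-55.7,40.2,12.7,-27.4],[1,-55.7,40.2,12.7,-27.4],[1,-55.7,40.2,12.7,-27.4],[1,-55.7,40.2,12.7,-27.4],[1,-55.7,40.2,12.7,-27.4],[1,-55.7,40.2,12.7,-27.4],[1,-55.7,40.2,12.7,-27.4],[1,-55.7,40.2,12.7,-27.4],[1,-55.7,40.2,12.7,-27.4],[1,-55.7,40.2,12.7,-27.4]]}}

```text
time_s: 2.05
tool_pos: [388.8, -101.3, 100.7]
tool_rot: [[-0.177, 0.984, 0.0], [0.984, 0.177, 0.0], [0.0, 0.0, -1.0]]
wrist_force: [0.5, 0.1, -0.4]
finger_gap: 94.1
```

```bash
python3 - <<'E'
from h import *
st()
im=eyes.grab_frame('wrist'); cv2.imwrite('pics/w1.png',im[:,:,::-1]); ci=eyes.camera_info('wrist')
print('wrist y dir',ci['R'][1])
E
```

```text
t 2.05 tcp rest [-196.2  -33.2  100.7] yaw rest 90.08 F rest [ 0.54 -0.02 -0.43] q [ -25.    8.  117.    0.   55. -125.] gap 94.1
wrist y dir [0.94609202 0.16943835 0.27604444]
```

View pics/w1.png

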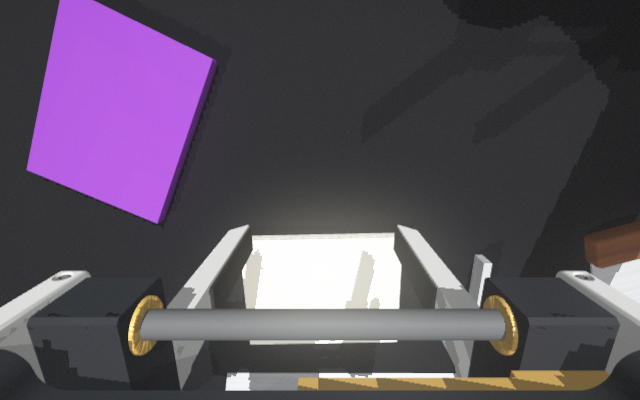

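The wrist view shows the mould's near edge level between the fingers at row ~235, from column 252 to 394. I'll check its position and angle.

```bash
python3 - <<'E'
from h import *
ci=eyes.camera_info('wrist'); im=cv2.imread('pics/w1.png')
for c in range(265,390,15):
    col=im[215:262,c].min(1).astype(int); r=215+np.argmax(col>150); r2=215+np.argmax(col>225); print(c,r,w2r(onz(ci,(c,r),0)).round(1),r2,w2r(onz(ci,(c,r2),12)).round(1))
E
```

```text
265 235 [-166.2  -88.1    0. ] 238 [-168.5  -85.7   12. ]
280 235 [-166.2  -73.8    0. ] 237 [-169.5  -72.    12. ]
295 235 [-166.2  -59.6    0. ] 237 [-169.5  -58.4   12. ]
310 234 [-167.3  -45.4    0. ] 237 [-169.5  -44.9   12. ]
325 234 [-167.3  -31.2    0. ] 236 [-170.5  -31.3   12. ]
340 234 [-167.3  -17.     0. ] 236 [-170.5  -17.7   12. ]
355 233 [-168.3   -2.8    0. ] 236 [-170.5   -4.1   12. ]
370 233 [-168.3   11.4    0. ] 236 [-170.5    9.4   12. ]
385 233 [-168.3   25.6    0. ] 237 [-169.6   23.1   12. ]
```

Request:
{"api": "move_arm", "payload": {"steps": [[1,0,0,4,0],[1,0,0,7.0,0],[1,0,0,7.5,0],[1,0,0,7.5,0],[1,0,0.8,7.5,0],[1,0,1.4,7.5,0],[1,0,1.8,7.5,0],[1,0,2.1,7.5,0],[1,0,2.4,7.5,0],[1,0,2.8,7.5,0],[1,0,3.2,7.5,0],[1,0,3.7,7.5,0],[1,0,4.2,7.5,0],[1,0,4.7,7.5,0],[1,0,5.2,7.5,0],[1,0,5.7,7.5,0],[1,0,6.2,7.5,0],[1,0,6.6,7.5,0],[1,0,6.8,7.5,0],[1,0,7.0,7.5,0]]}}

```text
time_s: 4.1
tool_pos: [457.9, -90.4, 25.5]
tool_rot: [[-0.175, 0.985, -0.001], [0.985, 0.175, 0.0], [0.0, -0.001, -1.0]]
wrist_force: [-2.2, -0.6, 0.4]
finger_gap: 94.2
```

```bash
cat > look.py <<'E'
import sys
from h import *
st()
n=sys.argv[1]
a=eyes.grab_frame('top')[130:290,220:440]; b=eyes.grab_frame('side')[130:300,220:460]
a=cv2.resize(a,(600,436),interpolation=cv2.INTER_CUBIC);b=cv2.resize(b,(600,425),interpolation=cv2.INTER_CUBIC)
cv2.imwrite(f'pics/{n}.png',(a if len(sys.argv)>2 else b)[:,:,::-1]); cv2.imwrite(f'pics/{n}_t.png',a[:,:,::-1])
E
python3 look.py p1
```

```text
t 4.1 tcp rest [-126.2  -34.6   25.5] yaw rest 89.96 F rest [-2.26 -0.2   0.45] q [ -20.   19.  116.   -0.   45. -120.] gap 94.2
```

View pics/p1.png

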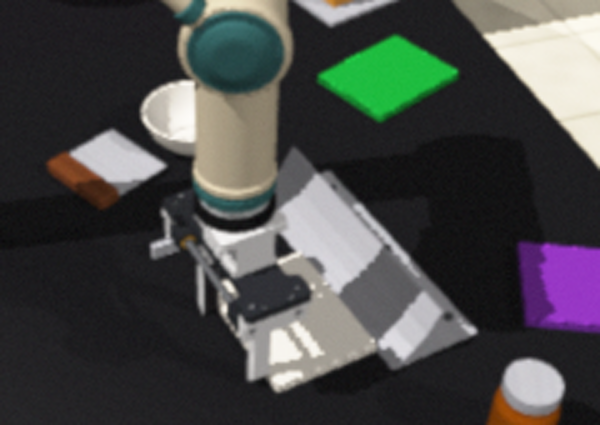

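The mould is at the rest's foot, square, and the push reads about 2 N. I'll push it up in pieces and watch the force.

Request:
{"api": "move_arm", "payload": {"steps": [[1,0,0.3,0,0],[1,0,0.6,0,0],[1,0,0.9,0,0],[1,0,1.2,0,0],[1,0,1.5,0,0],[1,0,1.8,0,0],[1,0,2.1,0,0],[1,0,2.4,0,0],[1,0,2.7,0,0],[1,0,3.0,0,0]]}}

```text
time_s: 5.2
tool_pos: [487.3, -85.0, 25.2]
tool_rot: [[-0.175, 0.985, -0.001], [0.985, 0.175, 0.0], [0.001, -0.001, -1.0]]
wrist_force: [-3.4, -0.3, -1.5]
finger_gap: 94.1
```

Request:
{"api": "move_arm", "payload": {"steps": [[1,0,0.3,0,0],[1,0,0.6,0,0],[1,0,0.9,0,0],[1,0,1.2,0,0],[1,0,1.5,0,0],[1,0,1.8,0,0],[1,0,2.1,0,0],[1,0,2.4,0,0],[1,0,2.7,0,0],[1,0,3.0,0,0]]}}

```text
time_s: 6.2
tool_pos: [517.9, -80.0, 25.6]
tool_rot: [[-0.174, 0.985, 0.001], [0.985, 0.174, -0.0], [-0.0, 0.001, -1.0]]
wrist_force: [-2.6, -0.7, -1.8]
finger_gap: 94.0
```

```bash
python3 look.py p2
```

```text
t 6.2 tcp rest [-65.3 -34.8  25.6] yaw rest 89.94 F rest [-2.7  -0.23 -1.8 ] q [ -16.   23.  109.    0.   49. -116.] gap 94.0
```

View pics/p2.png

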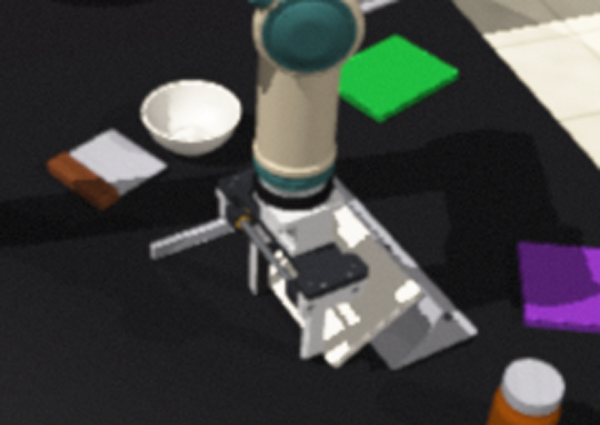

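Request:
{"api": "move_arm", "payload": {"steps": [[1,0,0.3,0,0],[1,0,0.6,0,0],[1,0,0.9,0,0],[1,0,1.2,0,0],[1,0,1.5,0,0],[1,0,1.8,0,0],[1,0,2.1,0,0],[1,0,2.4,0,0],[1,0,2.7,0,0],[1,0,3.0,0,0],[1,0,3.2,0,0],[1,0,3.4,0,0]]}}

```text
time_s: 7.5
tool_pos: [550.7, -74.0, 25.4]
tool_rot: [[-0.175, 0.985, -0.0], [0.985, 0.175, 0.0], [0.0, -0.0, -1.0]]
wrist_force: [-1.8, -0.6, -1.0]
finger_gap: 94.2
```

```bash
python3 look.py p3
```

```text
t 7.5 tcp rest [-32.  -34.7  25.4] yaw rest 89.95 F rest [-1.89 -0.28 -1.02] q [ -15.   25.  105.    0.   51. -115.] gap 94.2
```

View pics/p3.png

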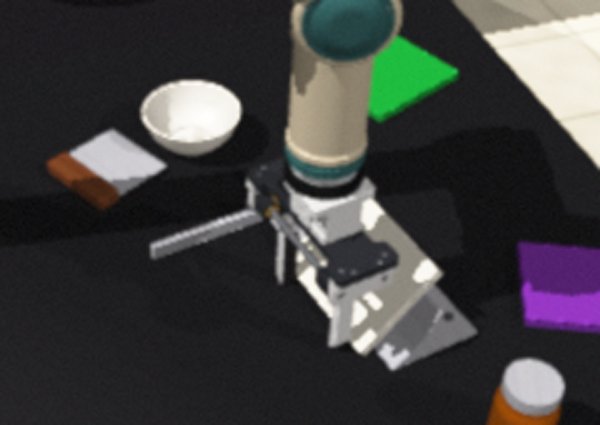

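Request:
{"api": "move_arm", "payload": {"steps": [[1,0,0.2,0,0],[1,0,0.4,0,0],[1,0,0.6,0,0],[1,0,0.8,0,0]]}}

```text
time_s: 8.0
tool_pos: [558.5, -72.6, 25.4]
tool_rot: [[-0.175, 0.985, -0.0], [0.985, 0.175, 0.0], [0.0, -0.0, -1.0]]
wrist_force: [-2.2, -0.3, -1.7]
finger_gap: 93.7
```

Request:
{"api": "move_arm", "payload": {"steps": [[1,0,0.1,0,0],[1,0,0.2,0,0],[1,0,0.3,0,0]]}}

```text
time_s: 8.3
tool_pos: [561.4, -72.1, 25.4]
tool_rot: [[-0.175, 0.985, -0.0], [0.985, 0.175, 0.0], [0.0, -0.0, -1.0]]
wrist_force: [-2.0, -1.2, -0.9]
finger_gap: 94.0
```

Request:
{"api": "move_arm", "payload": {"steps": [[1,0,0.1,0,0],[1,0,0.2,0,0]]}}

```text
time_s: 8.5
tool_pos: [563.4, -71.7, 25.5]
tool_rot: [[-0.174, 0.985, -0.0], [0.985, 0.174, 0.0], [0.0, -0.0, -1.0]]
wrist_force: [-0.8, -0.6, -0.5]
finger_gap: 94.0
```

Request:
{"api": "move_arm", "payload": {"steps": [[1,0,0.1,0,0],[1,0,0.1,0,0]]}}

```text
time_s: 8.7
tool_pos: [564.4, -71.6, 25.4]
tool_rot: [[-0.175, 0.985, -0.0], [0.985, 0.175, 0.0], [0.0, -0.0, -1.0]]
wrist_force: [-2.1, -0.1, -1.0]
finger_gap: 94.1
```

```bash
python3 look.py p4
```

```text
t 8.7 tcp rest [-18.1 -34.7  25.4] yaw rest 89.96 F rest [-2.08  0.24 -0.95] q [ -14.   26.  103.    0.   51. -114.] gap 94.1
```

View pics/p4.png

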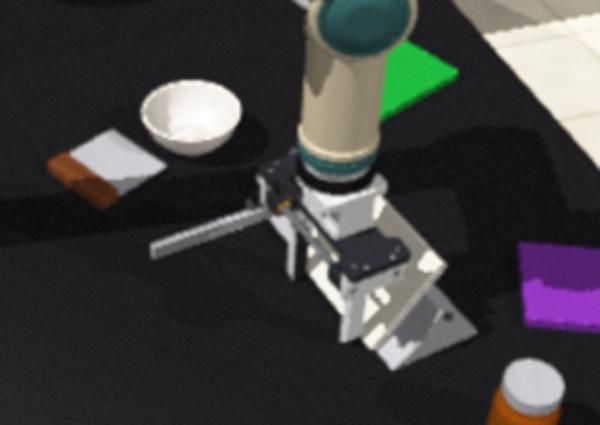

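Request:
{"api": "move_arm", "payload": {"steps": [[1,0,0.1,0,0],[1,0,0.1,0,0]]}}

```text
time_s: 9.0
tool_pos: [564.6, -71.5, 25.3]
tool_rot: [[-0.175, 0.985, -0.002], [0.985, 0.175, -0.0], [0.0, -0.002, -1.0]]
wrist_force: [-4.0, -1.5, -0.8]
finger_gap: 94.3
```

Request:
{"api": "move_arm", "payload": {"steps": [[1,0,0.1,0,0],[1,0,0.1,0,0]]}}

```text
time_s: 9.2
tool_pos: [564.7, -71.4, 25.3]
tool_rot: [[-0.175, 0.985, -0.003], [0.985, 0.175, -0.0], [0.0, -0.003, -1.0]]
wrist_force: [-5.5, -2.6, 1.5]
finger_gap: 94.1
```

Request:
{"api": "move_arm", "payload": {"steps": [[1,0,0.1,0,0],[1,0,0.1,0,0]]}}

```text
time_s: 9.4
tool_pos: [564.9, -71.4, 25.3]
tool_rot: [[-0.175, 0.985, -0.005], [0.985, 0.175, -0.0], [0.0, -0.005, -1.0]]
wrist_force: [-8.1, -3.1, 1.8]
finger_gap: 93.8
```

Force rose to 8 N with no motion, so the lower edge is at the foot line. I'll back off, rise and look.

Request:
{"api": "move_arm", "payload": {"steps": [[1,0,-0.2,0,0],[1,0,-0.5,0,0],[1,0,-1.5,0,0],[1,0,-3,0,0],[1,0,-4,0,0],[1,0,-4,-4,0],[1,0,-4,-8,0],[1,0,-4,-12,0],[1,0,-4,-13,0],[1,0,-4,-13,0]]}}

```text
time_s: 10.4
tool_pos: [529.2, -78.4, 157.4]
tool_rot: [[-0.174, 0.985, 0.005], [0.985, 0.174, -0.001], [-0.002, 0.005, -1.0]]
wrist_force: [0.5, 0.0, -0.1]
finger_gap: 94.1
```

```bash
python3 look.py p5; python3 - <<'E'
from h import *
im=eyes.grab_frame('wrist'); cv2.imwrite('pics/w5.png',im[:,:,::-1])
E
```

```text
t 10.4 tcp rest [-53.9 -35.3 157.4] yaw rest 89.94 F rest [ 0.45 -0.06 -0.12] q [ -16.   15.   98.    0.   67. -116.] gap 94.1
```

View pics/p5.png

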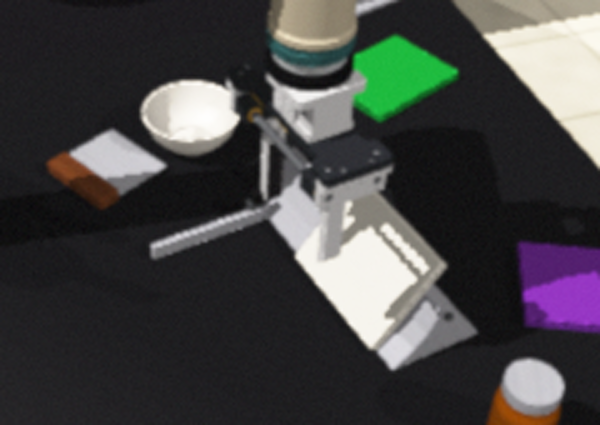

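View pics/p5_t.png

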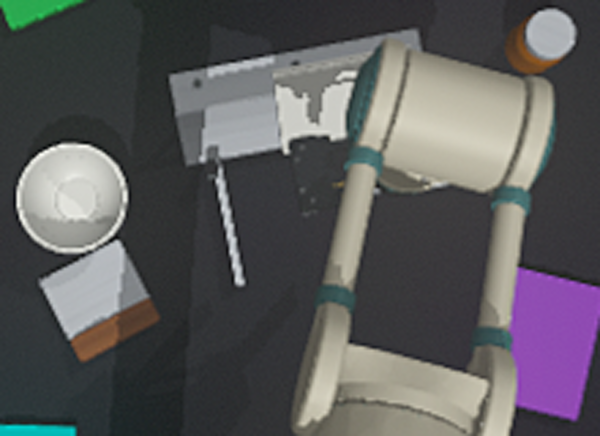

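View pics/w5.png

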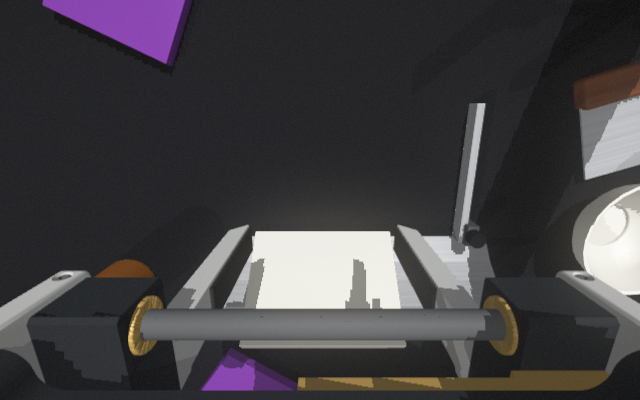

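The mould stands leaning on the rest, square. I'll check the upper corner, side crop (445,265), against the expected geometry.

```bash
python3 - <<'E'
from h import *
S=eyes.camera_info('side')
for r in([74,-110,88],[65,-110,96],[0,-110,0],[-9,-110,8],[74,40,88],[0,-110,0]):
    p=proj(S,r2w(r)); print(r,((p-[220,130]+.3)*2.5).round(0))
E
```

```text
[74, -110, 88] [446. 265.]
[65, -110, 96] [440. 263.]
[0, -110, 0] [375. 350.]
[-9, -110, 8] [369. 348.]
[74, 40, 88] [363. 178.]
[0, -110, 0] [375. 350.]
```

Request:
{"api": "move_arm", "payload": {"steps": [[1,0,4,0,0],[1,0,8,0,0],[1,0,12,0,0],[1,0,15,0,0],[1,0,15,0,0],[1,0,15,2,0],[1,0,15,4,0],[1,0,15,6.2,0],[1,0,15,6.2,0],[1,0,15,6.2,0]]}}

```text
time_s: 11.55
tool_pos: [674.3, -51.8, 92.2]
tool_rot: [[-0.174, 0.985, -0.003], [0.985, 0.174, 0.001], [0.001, -0.003, -1.0]]
wrist_force: [-0.2, 0.6, 0.3]
finger_gap: 94.3
```

```bash
python3 look.py p6
```

```text
t 11.55 tcp rest [ 93.5 -34.6  92.2] yaw rest 89.94 F rest [-0.14  0.6   0.25] q [ -10.   30.   84.    0.   67. -110.] gap 94.3
```

View pics/p6.png

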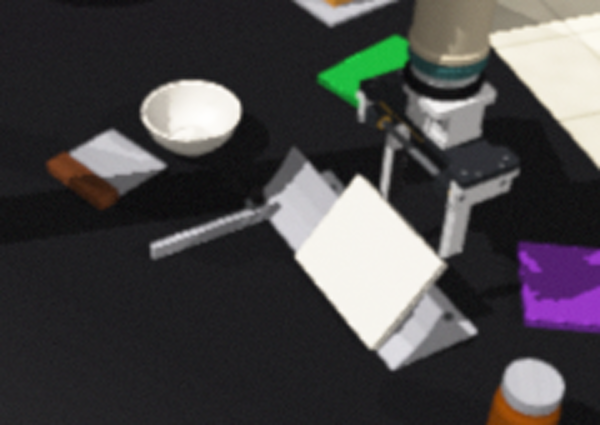

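Request:
{"api": "move_arm", "payload": {"steps": [[1,0,-0.4,0,0],[1,0,-0.8,0,0],[1,0,-1.1,0,0],[1,0,-1.4,0,0],[1,0,-1.7,0,0],[1,0,-2.0,0,0],[1,0,-2.3,0,0],[1,0,-2.6,0,0],[1,0,-2.9,0,0],[1,0,-3.2,0,0]]}}

```text
time_s: 12.65
tool_pos: [643.6, -57.5, 93.2]
tool_rot: [[-0.175, 0.985, -0.001], [0.985, 0.175, 0.0], [0.0, -0.001, -1.0]]
wrist_force: [1.1, 0.6, 1.6]
finger_gap: 94.4
```

```bash
python3 look.py p7
```

```text
t 12.65 tcp rest [ 62.3 -34.8  93.2] yaw rest 89.95 F rest [1.21 0.36 1.56] q [ -11.   27.   88.    0.   65. -111.] gap 94.4
```

View pics/p7.png

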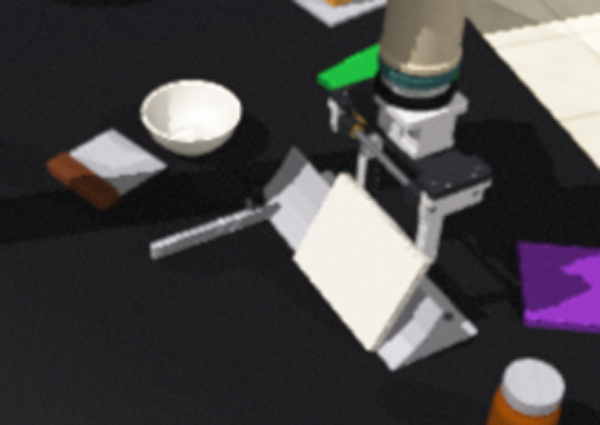

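Request:
{"api": "move_arm", "payload": {"steps": [[1,0,-0.3,0,0],[1,0,-0.6,0,0],[1,0,-0.9,0,0],[1,0,-1.2,0,0],[1,0,-1.5,0,0],[1,0,-1.8,0,0],[1,0,-2.1,0,0],[1,0,-2.4,0,0],[1,0,-2.7,0,0],[1,0,-3.0,0,0],[1,0,-3.3,0,0],[1,0,-3.6,0,0],[1,0,-3.9,0,0],[1,0,-4.2,0,0]]}}

```text
time_s: 14.15
tool_pos: [602.5, -64.8, 93.5]
tool_rot: [[-0.175, 0.985, -0.0], [0.985, 0.175, 0.0], [0.0, -0.0, -1.0]]
wrist_force: [0.3, -0.5, 0.5]
finger_gap: 93.9
```

```bash
python3 look.py p8
```

```text
t 14.15 tcp rest [ 20.6 -34.8  93.5] yaw rest 89.95 F rest [ 0.25 -0.56  0.49] q [ -13.   24.   94.    0.   62. -113.] gap 93.9
```

View pics/p8.png

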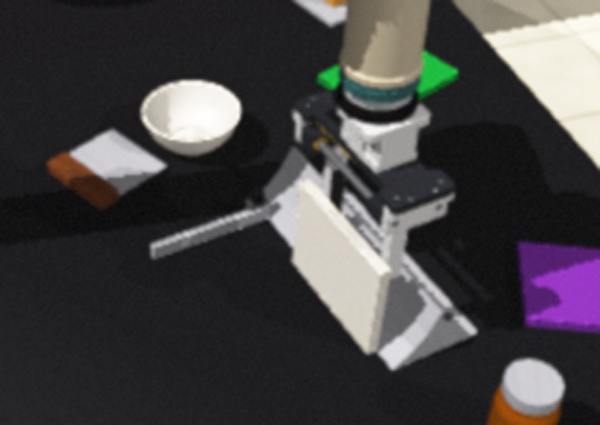

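Nearly upright and still pivoting at the foot. I'll continue past upright.

Request:
{"api": "move_arm", "payload": {"steps": [[1,0,-0.3,0,0],[1,0,-0.6,0,0],[1,0,-0.9,0,0],[1,0,-1.2,0,0],[1,0,-1.5,0,0],[1,0,-1.8,0,0],[1,0,-2.1,0,0],[1,0,-2.4,0,0],[1,0,-2.7,0,0],[1,0,-2.9,0,0],[1,0,-3.0,0,0],[1,0,-3.0,0,0],[1,0,-3.0,0,0],[1,0,-3.0,0,0]]}}

```text
time_s: 15.65
tool_pos: [573.4, -70.1, 93.5]
tool_rot: [[-0.175, 0.985, 0.0], [0.985, 0.175, 0.0], [-0.0, 0.0, -1.0]]
wrist_force: [-1.4, -0.2, -0.1]
finger_gap: 94.0
```

```bash
python3 look.py p9
```

```text
t 15.65 tcp rest [ -9.  -34.8  93.5] yaw rest 89.95 F rest [-1.41  0.08 -0.12] q [ -14.   22.   97.    0.   61. -114.] gap 94.0
```

View pics/p9.png

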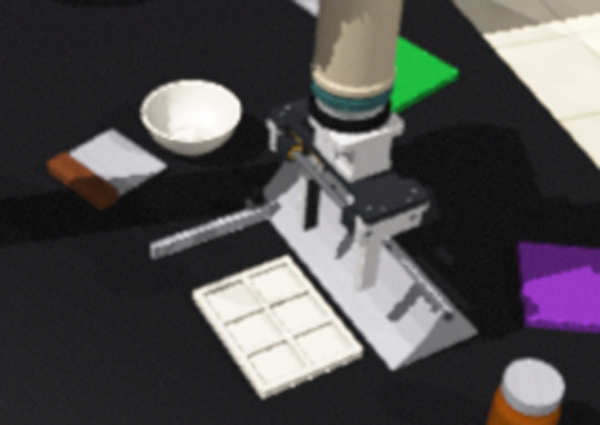

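It fell face up, hollows visible. I'll measure where it lies.

```bash
python3 - <<'E'
from h import *
S=eyes.camera_info('side')
im=eyes.grab_frame('side')[:,:,::-1].copy(); m=(im.min(2)>130).astype('uint8'); 
cv2.imwrite('pics/s9.png',cv2.resize(im[220:300,280:380],None,fx=6,fy=6,interpolation=cv2.INTER_CUBIC))
P=np.array([w2r(onz(S,(220+u/2.5-.3,130+v/2.5-.3),12))[:2] for u,v in [(290,257),(362,352),(266,390),(195,293)]]);print(P.round(1),P.mean(0))
for a,b in((0,1),(3,2),(3,0),(2,1)): d=P[b]-P[a]; print(np.hypot(*d),np.degrees(np.arctan2(d[1],d[0])))
E
```

```text
[[ -15.5   36.4]
 [ -19.8 -113.6]
 [-128.4 -110.6]
 [-131.5   36.3]] [-73.7962573  -37.87833797]
150.11976758072575 -91.64205937510332
146.85598665013003 -88.81664695962651
115.99750776568904 0.08043662825716458
108.70616390565414 -1.6186411081205792
```

View pics/s9.png

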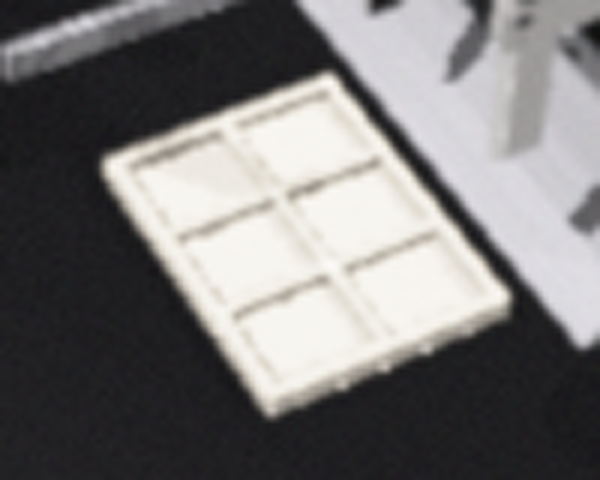

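Request:
{"api": "move_arm", "payload": {"steps": [[0,0,-1,-3,0],[0,-2,-3,-3,8],[0,-4,-5,-3,16],[0,-6,-6.3,-3,24],[0,-8,-6.3,-3,32],[0,-10,-6.3,-3,40],[0,-11.2,-6.3,-3,48],[0,-11.2,-6.3,-3,56],[0,-11.2,-6.3,-3,64],[0,-11.2,-6.3,-3,72],[0,-11.2,-6.3,-3,80],[0,-11.2,-6.3,0,88],[0,-11.2,-6.3,3,90],[0,-11.2,-6.3,5.5,90],[0,-11.2,-6.3,6.8,90],[0,-11.2,-6.3,6.8,90],[0,-11.2,-6.3,6.8,90]]}}

```text
time_s: 17.5
tool_pos: [531.3, -191.6, 26.0]
tool_rot: [[0.985, 0.175, 0.001], [0.175, -0.985, -0.0], [0.001, 0.0, -1.0]]
wrist_force: [-0.2, -0.3, 0.3]
finger_gap: 47.2
```

```bash
python3 look.py p10; python3 - <<'E'
from h import *
im=eyes.grab_frame('wrist'); cv2.imwrite('pics/w10.png',im[:,:,::-1])
E
```

```text
t 17.5 tcp rest [ -71.7 -147.1   26. ] yaw rest -0.04 F rest [-0.27 -0.25  0.29] q [-27.  25. 103.   0.  51. -37.] gap 47.2
```

View pics/p10.png

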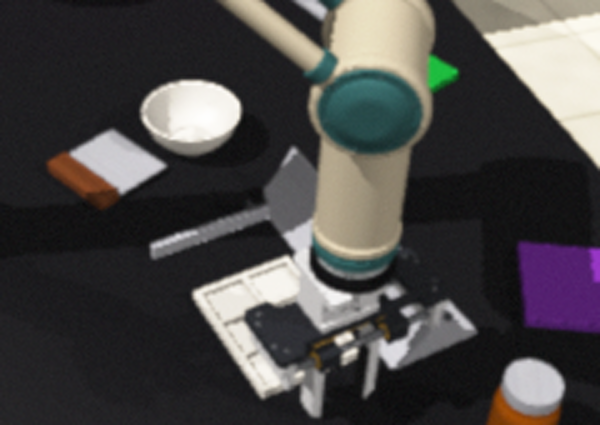

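View pics/w10.png

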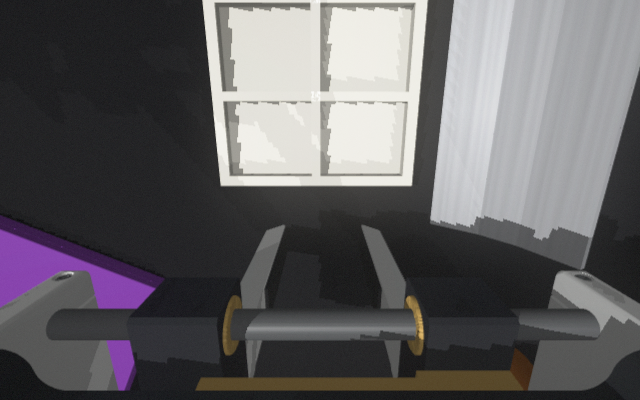

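The fingers stand square and centred behind the mould's right end, which runs along row 185 between columns 220 and 412. I'll slide it toward the fence.

Request:
{"api": "move_arm", "payload": {"steps": [[0,0,-1,0,0],[0,0,-1.8,0,0],[0,0,-2.2,0,0],[0,0,-2.6,0,0],[0,0,-3.0,0,0],[0,0,-3.5,0,0],[0,0,-4.0,0,0],[0,0,-4.5,0,0],[0,0,-5.0,0,0],[0,0,-5.5,0,0],[0,0,-6.0,0,0],[0,0,-6.5,0,0],[0,0,-7.0,0,0],[0,0,-7.4,0,0],[0,0,-7.8,0,0],[0,0,-8.2,0,0],[0,0,-8.5,0,0]]}}

```text
time_s: 19.35
tool_pos: [515.8, -107.2, 25.4]
tool_rot: [[0.985, 0.175, -0.0], [0.175, -0.985, 0.0], [-0.0, -0.0, -1.0]]
wrist_force: [0.5, -2.0, 2.1]
finger_gap: 46.8
```

```bash
python3 look.py p11; python3 - <<'E'
from h import *
im=eyes.grab_frame('wrist'); cv2.imwrite('pics/w11.png',im[:,:,::-1])
E
```

```text
t 19.35 tcp rest [-72.2 -61.3  25.4] yaw rest -0.04 F rest [ 0.19 -2.05  2.08] q [-19.  23. 108.   0.  49. -29.] gap 46.8
```

View pics/p11.png

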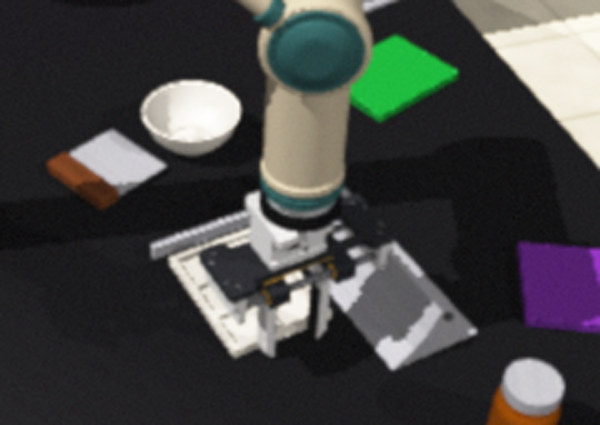

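View pics/w11.png

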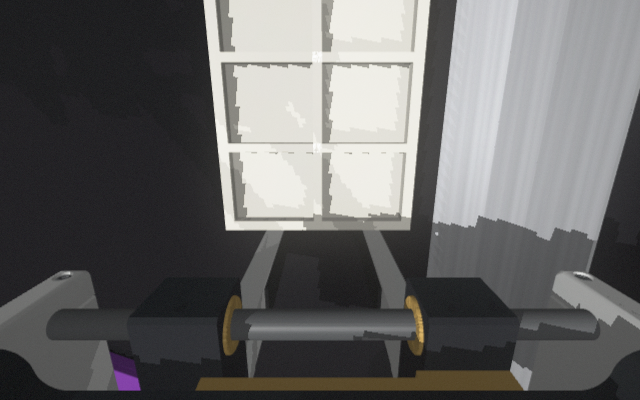

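Request:
{"api": "move_arm", "payload": {"steps": [[0,0,-0.3,0,0],[0,0,-0.6,0,0],[0,0,-0.8,0,0],[0,0,-1.0,0,0]]}}

```text
time_s: 19.9
tool_pos: [513.7, -97.3, 25.2]
tool_rot: [[0.985, 0.174, -0.001], [0.174, -0.985, 0.001], [-0.001, -0.001, -1.0]]
wrist_force: [-0.5, -1.6, -0.7]
finger_gap: 47.1
```

Request:
{"api": "move_arm", "payload": {"steps": [[0,0,-0.1,0,0],[0,0,-0.2,0,0],[0,0,-0.2,0,0]]}}

```text
time_s: 20.2
tool_pos: [513.6, -95.5, 25.4]
tool_rot: [[0.985, 0.174, -0.0], [0.174, -0.985, 0.001], [-0.0, -0.001, -1.0]]
wrist_force: [-0.2, 0.1, 0.5]
finger_gap: 47.1
```

Request:
{"api": "move_arm", "payload": {"steps": [[0,0,-0.1,0,0],[0,0,-0.2,0,0],[0,0,-0.2,0,0]]}}

```text
time_s: 20.5
tool_pos: [513.5, -93.7, 25.5]
tool_rot: [[0.985, 0.174, 0.0], [0.174, -0.985, 0.0], [0.0, -0.0, -1.0]]
wrist_force: [0.3, -0.3, -0.6]
finger_gap: 47.0
```

Request:
{"api": "move_arm", "payload": {"steps": [[0,0,-0.1,0,0],[0,0,-0.2,0,0]]}}

```text
time_s: 20.7
tool_pos: [513.3, -92.4, 25.5]
tool_rot: [[0.985, 0.175, 0.0], [0.175, -0.985, -0.001], [0.0, 0.001, -1.0]]
wrist_force: [-0.6, -5.2, -1.2]
finger_gap: 46.8
```

Request:
{"api": "move_arm", "payload": {"steps": [[0,0,-0.1,0,0],[0,0,-0.2,0,0]]}}

```text
time_s: 20.9
tool_pos: [513.4, -92.2, 25.7]
tool_rot: [[0.984, 0.177, 0.001], [0.177, -0.984, -0.005], [0.0, 0.005, -1.0]]
wrist_force: [-0.4, -10.8, -1.3]
finger_gap: 47.4
```

```bash
python3 look.py p12; python3 - <<'E'
from h import *
im=eyes.grab_frame('wrist'); cv2.imwrite('pics/w12.png',im[:,:,::-1])
E
```

```text
t 20.9 tcp rest [-72.  -46.1  25.7] yaw rest 0.07 F rest [ -2.3  -10.52  -1.3 ] q [-18.  23. 109.  -0.  48. -28.] gap 47.4
```

View pics/w12.png

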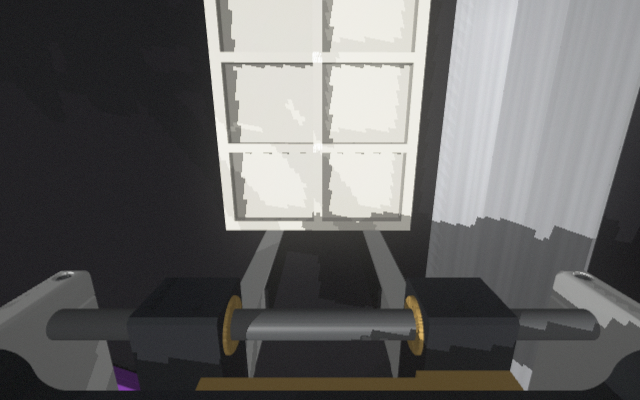

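View pics/p12.png

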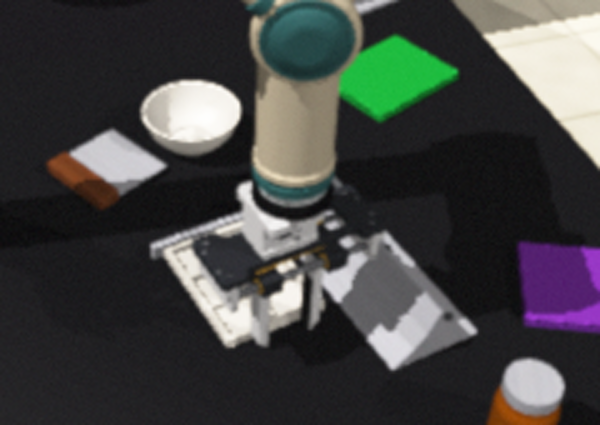

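Contact force went from 5 to 11 N with no motion, at TCP y −46. That puts the mould's left end at about 112, matching the fence. I'll hold briefly, then back off straight, rise and check.

Request:
{"api": "move_arm", "payload": {"steps": [[0,0,0,0,0],[0,0,0,0,0],[0,0,0.2,0,0],[0,0,0.4,0,0],[0,0,0.7,0,0],[0,0,1.5,0,0],[0,0,3,0,0],[0,0,5,0,0],[0,0,6,-3,0],[0,0,7,-7,0],[0,0,10,-11,0],[0,0,14,-14,0],[0,0,18,-16,0],[0,0,20,-16,0],[0,0,20,-16,0]]}}

```text
time_s: 22.55
tool_pos: [547.6, -289.8, 184.5]
tool_rot: [[0.985, 0.171, -0.0], [0.171, -0.985, -0.0], [-0.0, 0.0, -1.0]]
wrist_force: [0.5, 0.5, -0.3]
finger_gap: 47.3
```

```bash
python3 look.py p13; python3 - <<'E'
from h import *
S=eyes.camera_info('side')
im=eyes.grab_frame('side')[:,:,::-1].copy()
cv2.imwrite('pics/s13.png',cv2.resize(im[200:300,260:400],None,fx=5.5,fy=5.5,interpolation=cv2.INTER_CUBIC))
E
```

```text
t 22.55 tcp rest [ -72.9 -246.6  184.5] yaw rest -0.24 F rest [ 0.58  0.45 -0.34] q [-34.  21.  85.  -0.  74. -44.] gap 47.3
```

View pics/s13.png

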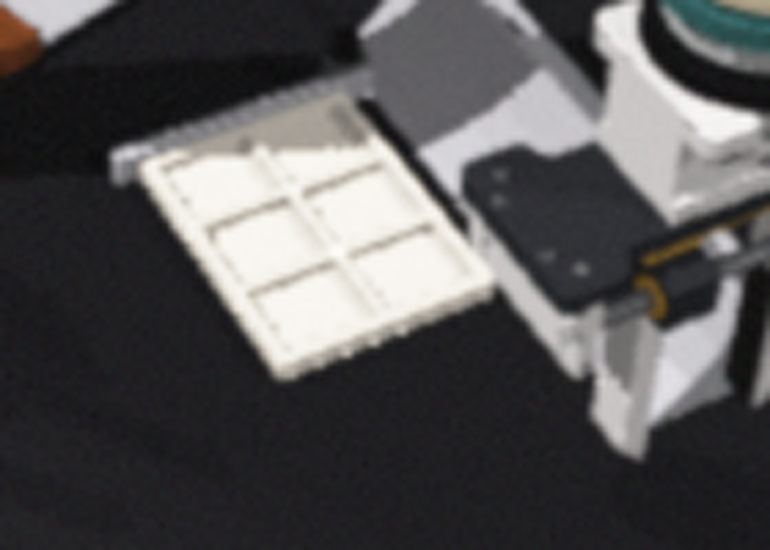

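View pics/p13_t.png

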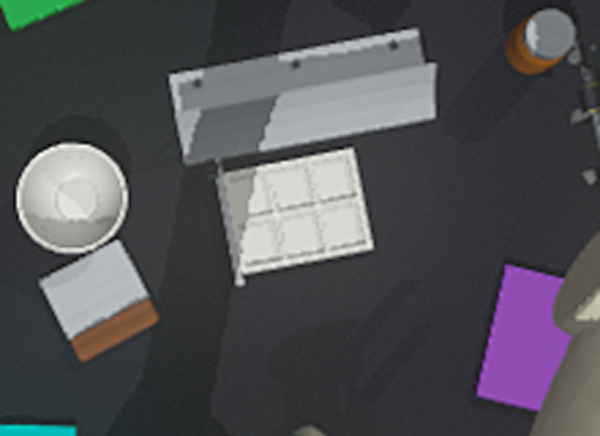

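```bash
python3 - <<'E'
from h import *
T=eyes.camera_info('top'); k=600/220
im=cv2.imread('pics/p13_t.png'); g=im.min(2)
P=[w2r(onz(T,(220+u/k-.3,130+v/k-.3),12)) for u,v in[(354,149),(373,249),(245,273)]]
for p in P: print(p.round(1))
d=P[0]-P[1]; print(np.linalg.norm(d),np.degrees(np.arctan2(d[1],d[0]))); d=P[2]-P[1]; print(np.linalg.norm(d),np.degrees(np.arctan2(d[1],d[0]))-90)
print('centre',(P[0]+P[2])/2)
for n in('bowl','jar'): print(n, onz(T,{'bowl':(220+72/k,130+198/k),'jar':(220+550/k,130+33/k)}[n],{'bowl':50,'jar':85}[n]).round(0))
E
```

```text
[-20.  -39.1  12. ]
[-134.8  -37.3   12. ]
[-133.2  109.    12. ]
114.79555385514549 -0.8701026634532139
146.35640239610075 -0.6084978431785828
centre [-76.60735411  34.9577071   12.        ]
bowl [510. 236.  50.]
jar [ 676. -283.   85.]
```

```bash
python3 -c "
from workcell import sign_off
print(sign_off())"
```

```text
the job is handed in; nothing more can be done
None
```

The white mould is now face up and pressed home against the side fence, and I handed the job in after 22.6 s. `sign_off` gives no verdict, so success rests on my own checks.

- **Pushing up:** I pushed it up the rest with both open fingertips until it leaned there. The highest reading was about 9 N, when it jammed at the foot line.
- **Tipping over:** I hooked its upper edge from behind and pulled it past upright. It fell towards the robot onto its smooth back.
- **Sliding home:** I slid it sideways until it stopped against the fence, with the push rising to about 11 N and no further motion. I then backed off and rose clear.

My last checks before hand-in:
- **Position:** the mould lies flat with its hollows up and flush along the fence. Its centre is about 75 mm in front of the foot line.
- **Squareness:** its edges measure 0.6–0.9° off square, where 3° is allowed.
- **Release:** the robot touches nothing, and the wrist force is back near zero.
- **Bystanders:** the bowl and jar measure within 3 mm of where they started. The scraper looks unmoved in the pictures, but I did not measure it again.

The two cameras disagreed by up to about 5 mm on single points, mostly around the mould's first position, and by about 20 mm on the rest's left foot corner. I discarded the side camera's value for that corner. The push against the foot line and the contact at the fence both came within about 1 mm of where I expected them.

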